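# Arm the safety switch

## Robot

A 6-joint arm with a two-finger parallel gripper is mounted at the origin on a cart in front of the work surface, level with it; the furniture and walls round the work are solid. World frame = base frame: x ahead of the robot, y to its left, z up, the work surface at z = 0. Lengths are in mm, angles in rad, forces in N, time in s.
With the tool pointing down it reaches from about 375 to 825 mm from the base axis. Payload 5.5 kg.
Tool frame: the origin (TCP) lies at the very end of the fingers, on their centre line; the grasp point (between the pads) lies 19 mm behind it (manip.grip_point_offset is the distance from the TCP to the grasp point, in mm); z points along the fingers, y is the line along which they close (so a half turn about z gives the same grasp; the last joint's range is limited). The gripper opens to 85 mm and grips with 20 to 120 N. Pads are 22 mm wide; open, the fingers measure 114 mm over their backs; the gripper's body (76 mm by 85 mm) begins 54 mm behind the grasp point. The pads swing forward as they close: fully open they stand 13 mm farther back than shut.
Start: joints at [1.326, 0.314, -0.047, 1.21, 0, 1.571], TCP at [145.414, 582.108, 231.299] pointing down, gripper open.
Joint ranges: [-2.67, 2.67], [-0.69, 1.73], [-1.03, 1.25], [-2.08, 2.16], [-1.42, 1.45], [-3.14, 3.14]. Speed limits (rad/s): [2.39, 2.39, 3.01, 3.14, 3.14, 3.14].

## Interface

Orientations are given as a unit quaternion [x, y, z, w].
In Python, from cell import manip, read_camera, camera_params gives the robot as it stands (manip), with the cameras as plain functions.
- The arm moves only by the tool jog_arm, called after "Call:" as a command line: name --argument value ..., lists and objects as JSON in quotes. Schema: {"type":"object","properties":{"steps":{"type":"object","properties":{"ticks":{"type":"array","items":{"type":"array","items":{"type":"number"},"minItems":6,"maxItems":6},"minItems":1,"maxItems":10}},"additionalProperties":false,"required":["ticks"]},"jaw":{"type":"number"},"grip_force":{"type":"number"},"only":{"type":"string"},"quiet":{"type":"boolean"},"lines":{"type":"string"}},"required":["steps"],"additionalProperties":false}. steps is an object whose key "ticks" holds a list of rows, 1 to 10 of them, each of 6 numbers: dx, dy, dz in fractions of the full range, 1 being 75 cm, then a rotation vector rx, ry, rz in a scale on which 1.0 is 4 rad; each row is the pose to reach, as a shift and turn from the pose commanded when the call began, along the tool's axes at that moment; what a row does not reach only later rows make up. A row lasts 1/10 s, in which the tool goes at most 50 mm and 0.15 rad, less where a joint would pass 70% of its speed; a pose out of reach is approached as far as the arm can. jaw is the finger opening in mm, set as the call begins (left out keeps the last). The fingers move at their own pace and stop on an object; grip_force is the grip in N (left out, the last holds). Time passes only in rows, so rows that do not move let the fingers close. The tool returns the time, the measured TCP pose, the force, the opening and the grip force at its end. only (a regular expression) keeps the lines of the reply that match it, lines (a string "A,B") keeps lines A to B, and quiet returns only ok. A shift or turn number past 1, either way, is cut back to 1. Input that does not fit is refused with a message, and nothing moves.
- manip.get_obs(): the state, without advancing time (a new reading comes with each control period).
- read_camera(name): name is "scene" or "top" or "wrist"; returns the picture (420x560x3 uint8, blue, green, red); there is no depth.
- camera_params(name): a dict with "fx", "fy", "cx", "cy" (pixels), "k1" (the pictures are not rectified: a ray, as slopes to the right and down, at radius r is drawn at 1 + k1 r^2 times it, then the intrinsics apply), "cam_to_world" (4x4, takes a point from camera to world coordinates). Camera axes: x right, y down, z forward; pixel columns grow to the right and rows downward; lengths in mm; the calibration is good to about 2 mm. A picture is of the moment at which its call begins: read the wrist's pose just before it. camera_params takes no time and is no camera call; for the wrist camera it gives the pose at the moment of the call.
- manip.close_job(): hands the job in; it is judged then, once.
The state is a dict: "time": time; "joints": joint angles; "qd": joint speeds; "joint_torque": joint torques, N m; "ee_pos": TCP position; "ee_rot": TCP orientation; "force": force on the tool from outside, world axes, zero at the start; "wrist_torque": the same for the moment, N m; "width": finger opening in mm; "grip_force": force on a finger pad.
Only numpy, scipy, OpenCV 4.12 (cv2) and the standard library are available. Lean on these libraries where they do the work, as an engineer would, in place of code of your own. Each camera call takes 0.05 s, during which the arm holds its last target. There are 200 camera calls.

## Task

Get the bench's safety switch ready for the next demonstration: with the fingertips, gently press the small flat start button all the way in and let it spring back, then tip the open stop flap over and lay it down so that it rests lightly on the big mushroom stop knob. The stop knob must not be pushed in at any time, directly or through the flap. Leave the chuck key, the screwdriver and the battery where they are, and finish with the hand clear.

Things in the scene. Friction and masses are not known exactly. Their poses are not given: they have to be found in the camera images.
- switch_box: Safety switch fixed to the table, right of the bench drill (which stands up to 0.33 m above the table: pass over or round it): black box, grey cover, 110 x 66 mm, top 44 mm up. Origin: centre of its underside, z up. Its +x points away from the robot: stop knob at x = -22 mm, start button +18, flap hinge +48, two black leads, all about its y = 0. Yaw within 0.35 rad.
- start_top (a point): Centre of the top of the start button: flat round black button, 19 mm across, in a thin steel collar; its top is 52 mm above the table when out. Pressed straight down 5 mm it is fully in (its top then 1 mm above the collar); 2 N to start moving, 5 N fully in; springs back.
- start (a joint): Travel of the start button: 0 out, 0.005 m fully in.
- stop_top (a point): Centre of the top of the stop knob: domed black mushroom, 28 mm across, its top 58 mm above the table, 40 mm from the start button towards the robot. Not to be pushed in. Its spring gives way at 6 N.
- stop (a joint): Travel of the stop knob: 0 out, 0.005 m fully in; counts as tripped at 0.002 m.
- flap (a joint): Angle of the stop flap (rad): 0 lying level, just resting on the stop knob; grows as it opens; 1.57 upright; beyond that it leans away from the robot (starts at 2.05 to 2.35, ends at 2.4). Stiff hinge: the flap stays where it is left and moves with about 0.5 N at its free edge. Pushed below 0 it presses the stop knob in (about 6 N at 70 mm from the hinge).
- flap_hinge (a point): Middle of the flap's hinge axis, 60 mm above the table, at x = +48 mm of the box; the axis runs along the box's y.
- flap_edge (a point): Middle of the flap's free edge on its outer face, 88 mm from the hinge axis. The flap is a grey plate, 84 x 56 mm, 4 mm thick, in line with the hinge axis: lying down, its outer face is 62 mm above the table. A flat round palm pad on that face (34 mm across, 70 mm from the hinge) stands 1.4 mm higher.
- chuck_key: Drill chuck key, 56 x 61 x 12 mm, lying loose in front of the switch. Leave alone.
- screwdriver: Screwdriver with a black handle, 146 mm long, lying loose to the left of the switch. Leave alone.
- battery: Battery, 15 mm across, 50 mm tall, standing loose behind the switch, on its left. Leave alone.

How it is judged (in metres and radians):
On the way, in this order (a step that is already met when the one before it is completed fails the run):
1. the start button is pressed fully in while the flap is still open (value of joint start above 0.004 m and value of joint flap above 1.3 rad), for 0.05 s.
2. the start button is out again and the flap lies down on the stop knob (value of joint start below 0.0015 m and value of joint flap below 0.12 rad), for 0.2 s.
At the end, for the whole second after the job is handed in: The start button has been pressed and is out again; the flap lies on the stop knob within 0.12 rad (its free edge less than about 11 mm from resting) and is at rest; the stop knob is out (pushed in less than 2 mm); chuck key, screwdriver and battery are within 20 mm of where they were (all of step 2 and value of joint stop below 0.002 m and not (velocity of joint flap above 0.05 rad/s) and velocity of joint flap above -0.05 rad/s and distance of each of chuck_key, screwdriver, battery from where it was at the start of the episode below 0.02 m); the robot touches nothing.
It fails at once if the stop knob is pushed in by 2 mm or more (value of joint stop above 0.002 m).
It fails at once if the switch is pressed with more than 25 N (contact force between the fingers and switch_box above 25 N).
It fails at once if the chuck key, the screwdriver or the battery is moved by more than 20 mm (distance of any of chuck_key, screwdriver, battery from where it was at the start of the episode above 0.02 m).
It fails at once if the battery is knocked over (angle between battery's own z axis and vertical above 0.5 rad).
It also fails if it takes over 59 s, if anything falls off the work surface, if the arm or the gripper's body presses on something with over 40 N, if the wrist force passes 120 N, or if a joint passes its speed limit or range.

## Working session

There is one attempt and no reset: what is moved stays moved. The work goes in short steps, Python scripts to look and compute and a tool call to move; the robot and the scene stay as the last step left them, time stands still between calls to the robot, and variables do not carry over. Pictures are saved under pics/ and viewed, at most 10 in all, crops included, and the job is handed in when it is done.

```bash
ls; mkdir -p pics; python3 - <<'E'
from cell import manip, read_camera, camera_params
import cv2,numpy as np
for n in("scene","top"):
    p=camera_params(n); print(n,{k:(np.round(v,3).tolist() if not isinstance(v,float) else round(v,3)) for k,v in p.items()})
    cv2.imwrite(f"pics/{n}0.png",read_camera(n))
o=manip.get_obs();print(o["time"],o["ee_pos"],o["ee_rot"],o["force"])
E
```

```text
cell.py
pics
scene {'fx': 542.761, 'fy': 542.761, 'cx': 278.709, 'cy': 203.993, 'k1': 0.008, 'cam_to_world': [[-0.016, -0.655, 0.755, -174.069], [-1.0, 0.011, -0.011, -209.138], [-0.001, -0.755, -0.655, 637.028], [0.0, 0.0, 0.0, 1.0]]}
top {'fx': 502.99, 'fy': 502.99, 'cx': 276.583, 'cy': 214.444, 'k1': -0.013, 'cam_to_world': [[0.007, -0.986, 0.169, 334.18], [-1.0, -0.003, 0.021, -224.095], [-0.02, -0.169, -0.985, 912.333], [0.0, 0.0, 0.0, 1.0]]}
0.1 [145.28008636 581.62087443 230.517067  ] [ 1.22084530e-01  9.92519412e-01 -7.58901600e-04 -9.03992997e-05] [ 1.40533826 -0.14500121  1.12852786]
```

View pics/scene0.png

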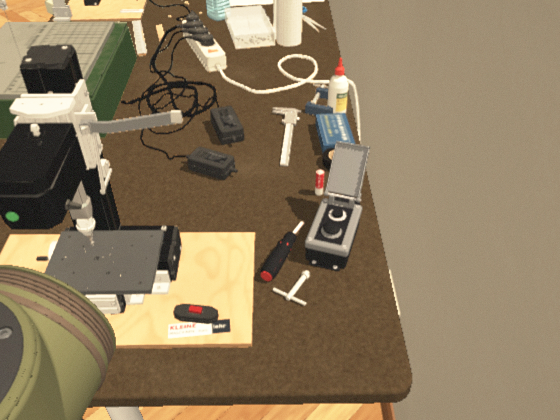

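View pics/top0.png

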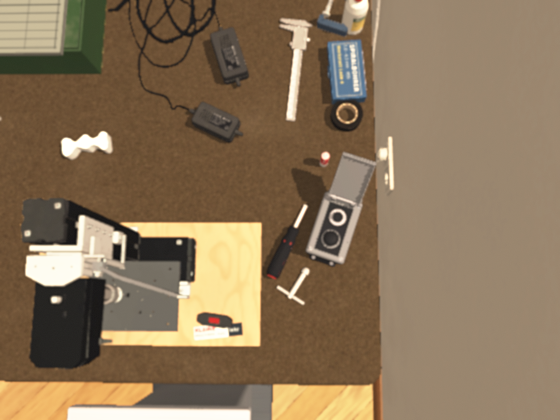

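The scene view shows the switch near (337,225) with the flap open behind it, the battery at (320,182), the screwdriver at (283,250) and the chuck key at (295,288). In the top view the start button is at about (337,217) and the stop knob at (331,240). I'll enlarge both around the switch.

```bash
python3 - <<'E'
import cv2,numpy as np
a=cv2.imread("pics/scene0.png")[135:275,290:380]; b=cv2.imread("pics/top0.png")[145:270,295:385]
f=lambda i:cv2.resize(i,(400,int(i.shape[0]*400/i.shape[1])),interpolation=cv2.INTER_CUBIC)[:600]
a=cv2.resize(a,(380,591),interpolation=cv2.INTER_CUBIC);b=cv2.resize(b,(420,583),interpolation=cv2.INTER_CUBIC)
c=np.zeros((600,800,3),np.uint8);c[:591,:380]=a;c[:583,380:]=b
cv2.imwrite("pics/crop1.png",c)
E
```

```text
(no output)
```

View pics/crop1.png

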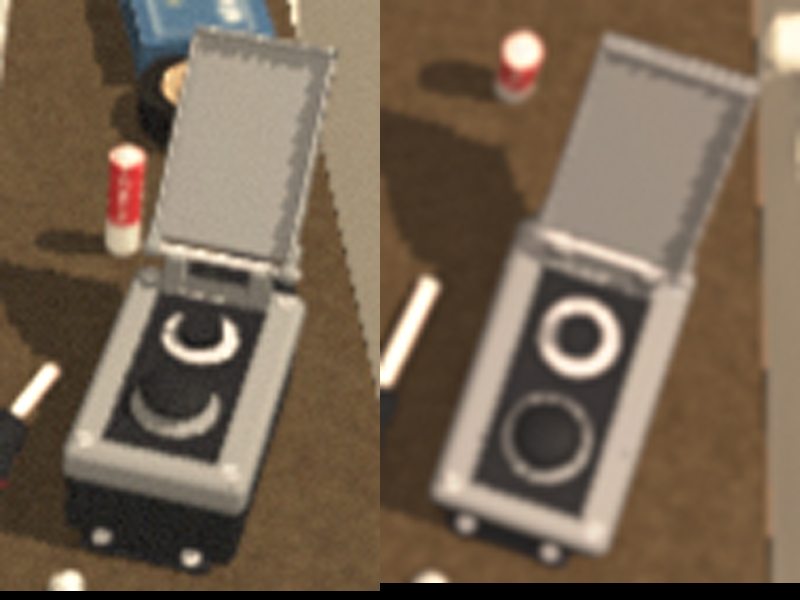

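The crop shows the start button at about (197,328) in the left panel (scene) and (578,335) in the right panel (top). The stop dome is at about (177,393) and (546,435). The flap's far edge corners are (198,30) and (337,48) in scene, (605,36) and (757,85) in top.

```bash
cat > h.py <<'E'
import numpy as np,cv2
from cell import manip, read_camera, camera_params
def ray(p,uv):
    K=np.array([[p["fx"],0,p["cx"]],[0,p["fy"],p["cy"]],[0,0,1]]);T=np.array(p["cam_to_world"])
    n=cv2.undistortPoints(np.array([[uv]],float),K,np.array([p["k1"],0,0,0,0]))[0,0]
    return T[:3,3],T[:3,:3]@[n[0],n[1],1]
def atz(p,uv,z):
    c,d=ray(p,uv);return c+d*(z-c[2])/d[2]
def tri(r1,r2):
    (a,d),(b,e)=r1,r2
    d=d/np.linalg.norm(d);e=e/np.linalg.norm(e)
    s=np.linalg.lstsq(np.c_[d,-e],b-a,rcond=None)[0];P,Q=a+s[0]*d,b+s[1]*e
    return (P+Q)/2,np.linalg.norm(P-Q)
E
python3 - <<'E'
from h import *
S=camera_params("scene");T=camera_params("top")
np.set_printoptions(precision=1,suppress=True)
sc=lambda u,v:(290+(u+.5)/4.222-.5,135+(v+.5)/4.222-.5); tp=lambda u,v:(295+(u-380+.5)/4.667-.5,145+(v+.5)/4.664-.5)
for n,s,t,z in [("start",(197,328),(578,335),52),("collar",(201,337),(579,338),46),("stop",(177,393),(546,435),56),("fl edge L",(198,30),(605,36),125),("fl edge R",(337,48),(757,85),125),("nearL",(75,450),(440,490),44),("nearR",(240,500),(605,545),44),("farL",(140,285),(525,235),44),("farR",(297,310),(690,285),44)]:
    print(n,*tri(ray(S,sc(*s)),ray(T,tp(*t))),"sc@z",atz(S,sc(*s),z),"top@z",atz(T,tp(*t),z))
E
```

```text
start [ 478.8 -311.2   51.4] 1.3813192492740465 sc@z [ 478.1 -311.8   52. ] top@z [ 478.7 -310.4   52. ]
collar [ 478.3 -312.5   47.1] 2.3791899315310716 sc@z [ 479.6 -313.9   46. ] top@z [ 478.6 -311.4   46. ]
stop [ 441.1 -299.4   53. ] 2.6453404888364167 sc@z [ 437.9 -300.3   56. ] top@z [ 440.8 -297.8   56. ]
fl edge L [ 571.6 -315.   125.2] 2.2449124918006227 sc@z [ 571.9 -316.2  125. ] top@z [ 571.8 -313.9  125. ]
fl edge R [ 553.1 -366.5  128.8] 2.4188189419696005 sc@z [ 558.7 -369.   125. ] top@z [ 554.3 -366.   125. ]
nearL [ 421.6 -260.8   43.3] 2.736400355630027 sc@z [ 420.9 -262.1   44. ] top@z [ 421.6 -259.4   44. ]
nearR [ 402.2 -321.1   36.2] 0.16186485254932645 sc@z [ 394.7 -319.7   44. ] top@z [ 401.6 -320.1   44. ]
farL [ 519.4 -293.    38.4] 1.5995216545395872 sc@z [ 512.9 -293.    44. ] top@z [ 518.3 -291.8   44. ]
farR [ 499.7 -353.9   41.5] 0.0843445429390261 sc@z [ 496.9 -353.3   44. ] top@z [ 499.3 -353.5   44. ]
```

```bash
cat >> h.py <<'E'
from scipy.spatial.transform import Rotation as R
YAW=-0.32;C,Sn=np.cos(YAW),np.sin(YAW);BOX=np.array([478.6-18*C,-311.1-18*Sn,0])
def b2w(x,y,z): return BOX+[x*C-y*Sn,x*Sn+y*C,z]
def w2b(p): d=np.array(p)-BOX;return np.array([d[0]*C+d[1]*Sn,-d[0]*Sn+d[1]*C,d[2]])
def delta(*ws):
    o=manip.get_obs();r=R.from_quat(o["ee_rot"])
    want=R.from_euler("z",YAW)*R.from_matrix(np.diag([-1.,1,-1]))
    print("t",round(o["time"],2),"pos",o["ee_pos"].round(1),"box",w2b(o["ee_pos"]).round(1),"F",o["force"].round(1),"rot",(r.inv()*want).as_rotvec().round(3))
    for w in ws: print("  ",r.inv().apply(np.array(w)-o["ee_pos"]).round(1))
E
python3 - <<'E'
from h import *
np.set_printoptions(precision=1,suppress=True)
S=camera_params("scene");T=camera_params("top")
for n,p in [("battery top",tri(ray(S,(290+127/4.222,135+153/4.222)),ray(T,(295+143/4.667,145+42/4.664)))[0]),("tape",atz(T,(347,115),40)),("hinge",b2w(48,0,60))]: print(n,p,"box",w2b(p))
delta((145,582,430),(480,250,430),(500,0,430),(478.6,-311,430))
E
```

```text
battery top [ 591.6 -293.1   48.6] box [119.6  52.7  48.6]
tape [ 667.8 -332.3   40. ] box [204.2  39.4  40. ]
hinge [ 507.1 -320.5   60. ] box [48. -0. 60.]
t 0.1 pos [145.3 581.6 230.5] box [-579.2  742.6  230.5] F [ 1.4 -0.1  1.1] rot [-0.   0.   0.1]
   [   0.4   -0.  -199.5]
   [-405.1 -240.9 -199.1]
   [-485.1 -478.6 -198.7]
   [-539.7 -785.5 -198.3]
```

The manual's scale: shifts go in shares of 75 cm and turns go in shares of 4 rad. Converting my numbers, -200 mm / 750 = -0.2667, -160 mm / 750 = -0.2133.

Call:
jog_arm --steps '{"ticks":[[0, 0, -0.0667, 0, 0, 0], [0, 0, -0.1333, 0, 0, 0], [0, 0, -0.2, 0, 0, 0], [0, 0, -0.2667, 0, 0, 0], [-0.0533, -0.032, -0.2667, 0, 0, 0], [-0.1067, -0.064, -0.2667, 0, 0, 0], [-0.16, -0.096, -0.2667, 0, 0, 0], [-0.2133, -0.128, -0.2667, 0, 0, 0], [-0.2667, -0.16, -0.2667, 0, 0, 0], [-0.2667, -0.16, -0.2667, 0, 0, 0]]}' --jaw 0 --grip_force 20

```text
time: 1.1
ee_pos: [313.5, 413.6, 431.4]
ee_rot: [0.125, 0.992, -0.001, 0.001]
force: [-0.9, 0.6, -0.0]
width: -0.1
grip_force: 0.0
```

```bash
python3 - <<'E'
from h import *
delta((480,250,430),(500,0,430),(478.6,-311,430))
o=manip.get_obs();print(o["joints"].round(2),o["width"])
E
```

```text
t 1.1 pos [313.5 413.6 431.4] box [-366.7  635.9  431.4] F [-0.9  0.6 -0. ] rot [-0.001  0.002  0.069]
   [-201.9 -117.1    1.9]
   [-283.4 -354.3    2.3]
   [-340.  -660.8    2.7]
[ 0.92  0.16  0.21  1.62 -0.    1.17] -0.056280387309712826
```

In the tool's units: -354 mm / 750 = -0.472, -305 mm / 750 = -0.4067.

Call:
jog_arm --steps '{"ticks":[[-0.0533, -0.032, 0, 0, 0, 0], [-0.1067, -0.064, 0, 0, 0, 0], [-0.16, -0.096, 0, 0, 0, 0], [-0.2133, -0.128, 0, 0, 0, 0], [-0.2667, -0.16, 0, 0, 0, 0], [-0.2867, -0.22, 0, 0, 0, 0], [-0.3067, -0.28, 0, 0, 0, 0], [-0.3267, -0.34, 0, 0, 0, 0], [-0.3533, -0.4067, 0, 0, 0, 0], [-0.3773, -0.472, 0, 0, 0, 0]]}'

```text
time: 2.1
ee_pos: [498.4, 10.1, 431.0]
ee_rot: [0.122, 0.993, 0.0, -0.0]
force: [0.8, 0.6, 1.0]
width: -0.2
grip_force: 0.0
```

```bash
python3 - <<'E'
from h import *
delta((500,0,430),(478.6,-311,430))
E
```

```text
t 2.1 pos [498.4  10.1 431. ] box [-64.2 311.1 431. ] F [0.8 0.6 1. ] rot [ 0.    -0.     0.076]
   [-4.  -9.4  1. ]
   [ -58.3 -316.4    0.9]
```

In the tool's units: -307 mm / 750 = -0.4093, -260 mm / 750 = -0.3467, 0.076 rad / 4 = 0.019.

Call:
jog_arm --steps '{"ticks":[[-0.0107, -0.06, 0, 0, 0, 0.005], [-0.0213, -0.12, 0, 0, 0, 0.01], [-0.032, -0.18, 0, 0, 0, 0.015], [-0.0427, -0.24, 0, 0, 0, 0.0175], [-0.0533, -0.2933, 0, 0, 0, 0.019], [-0.064, -0.3467, 0, 0, 0, 0.019], [-0.0733, -0.4093, 0, 0, 0, 0.019], [-0.0733, -0.4093, 0, 0, 0, 0.019], [-0.0733, -0.4093, 0, 0, 0, 0.019], [-0.0733, -0.4093, 0, 0, 0, 0.019]]}'

```text
time: 3.1
ee_pos: [477.8, -298.9, 431.1]
ee_rot: [0.159, 0.987, 0.0, -0.0]
force: [-0.4, 0.5, 0.8]
width: -0.0
grip_force: 0.0
```

```bash
python3 - <<'E'
from h import *
cv2.imwrite("pics/w1.png",read_camera("wrist"))
p=camera_params("wrist");print(p)
delta((478.6,-311,430))
E
```

```text
{'fx': 353.11801458635614, 'fy': 353.11801458635614, 'cx': 277.81398005629245, 'cy': 207.36287196185617, 'k1': -0.06582463527215004, 'cam_to_world': array([[ 3.14351942e-01,  8.99161485e-01,  3.04452754e-01,
         3.99154708e+02],
       [ 9.49306483e-01, -2.97828425e-01, -1.00575500e-01,
        -2.72874287e+02],
       [ 2.41067863e-04,  3.20635077e-01, -9.47202771e-01,
         5.75246775e+02],
       [ 0.00000000e+00,  0.00000000e+00,  0.00000000e+00,
         1.00000000e+00]])}
t 3.15 pos [ 477.8 -298.7  431.4] box [ 13.3  11.6 431.4] F [0.6 0.7 0.4] rot [ 0.    -0.     0.001]
   [ -4.6 -11.5   1.4]
```

View pics/w1.png

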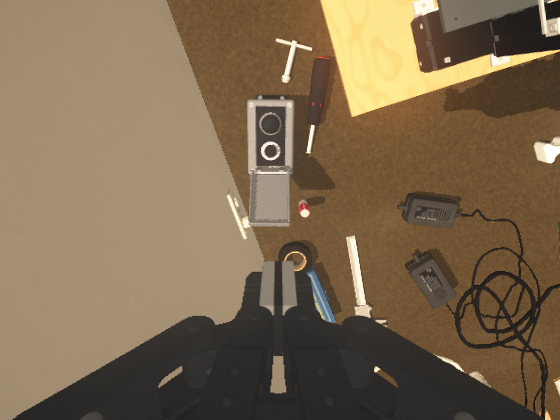

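The wrist view shows the switch upright in the picture. The start button is at (270.5,151), the stop knob at (270,123), and the flap's far edge at about (269,224).

```bash
python3 - <<'E'
from h import *
p=camera_params("wrist")
im=cv2.imread("pics/w1.png")[85:235,235:335]
g=cv2.cvtColor(im,6);m=((g>170)).astype(np.uint8);n,l,s,c=cv2.connectedComponentsWithStats(m)
for i in range(1,n):
    if s[i,4]>25: print(s[i],c[i]+[235,85])
for nm,uv,z in [("start",(270.5,151),51),("stop",(270,123),54)]:
    q=atz(p,uv,z);print(nm,q.round(1),w2b(q).round(1))
cv2.imwrite("pics/w1c.png",cv2.resize(im,(400,600),interpolation=2))
E
```

```text
[ 13  16  45  70 965] [267.78134715 128.77202073]
[ 71  40   8  28 104] [310.02884615 138.78846154]
[ 26  57  19  18 126] [268.38095238 150.70634921]
[20 85 33  4 77] [271.32467532 172.18181818]
[  0 123  22  27 193] [242.18134715 222.84974093]
[ 65 124  10   8  56] [304.53571429 212.78571429]
start [ 480.1 -311.    51. ] [19.4  0.5 51. ]
stop [ 440.8 -298.4   54. ] [-21.9   0.1  54. ]
```

View pics/w1c.png

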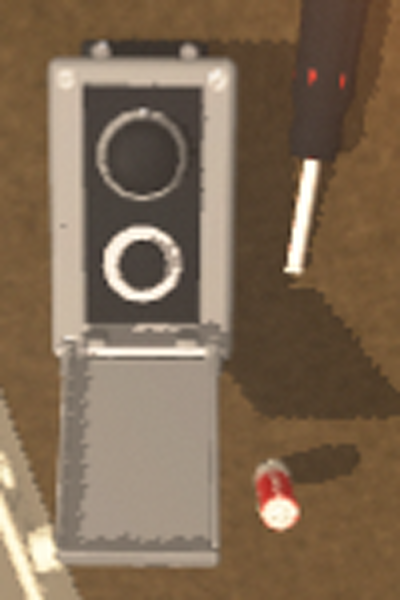

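The wrist view puts the start button within 1.5 mm of the two-camera estimate, so I'm descending above it.

In the tool's units: 356 mm / 750 = 0.4747, 270 mm / 750 = 0.36.

Call:
jog_arm --steps '{"ticks":[[-0.004, -0.008, 0.06, 0, 0, 0], [-0.0067, -0.0147, 0.12, 0, 0, 0], [-0.0067, -0.0147, 0.18, 0, 0, 0], [-0.0067, -0.0147, 0.24, 0, 0, 0], [-0.0067, -0.0147, 0.3, 0, 0, 0], [-0.0067, -0.0147, 0.36, 0, 0, 0], [-0.0067, -0.0147, 0.4133, 0, 0, 0], [-0.0067, -0.0147, 0.46, 0, 0, 0], [-0.0067, -0.0147, 0.4747, 0, 0, 0], [-0.0067, -0.0147, 0.4747, 0, 0, 0]]}'

```text
time: 4.15
ee_pos: [478.1, -310.3, 74.3]
ee_rot: [0.159, 0.987, 0.001, -0.001]
force: [0.7, 0.8, 1.0]
width: 0.4
grip_force: 0.0
```

Call:
jog_arm --steps '{"ticks":[[0, 0, 0, 0, 0, 0], [0, 0, 0, 0, 0, 0], [0, 0, 0, 0, 0, 0]]}'

```text
time: 4.45
ee_pos: [480.0, -312.7, 77.2]
ee_rot: [0.16, 0.987, -0.001, 0.002]
force: [0.2, -0.1, -0.6]
width: -0.0
grip_force: 0.0
```

```bash
python3 - <<'E'
from h import *
cv2.imwrite("pics/s2.png",cv2.resize(read_camera("scene")[125:275,290:390],(400,600),interpolation=2))
delta((479.2,-311,57))
E
```

```text
t 4.5 pos [ 479.7 -312.6   76.9] box [19.5 -1.1 76.9] F [ 0.2 -0.2  0. ] rot [-0.001  0.003 -0.001]
   [ 1.1  1.4 19.9]
```

View pics/s2.png

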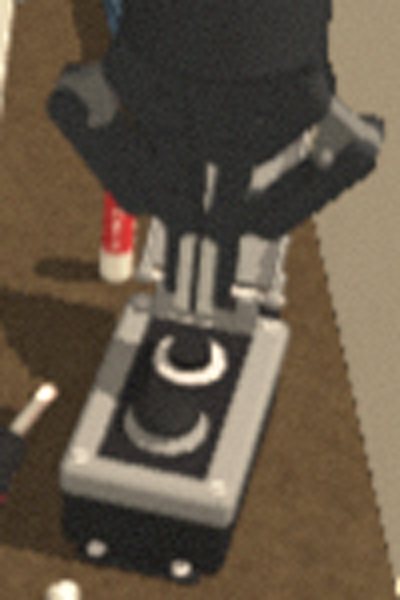

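The fingertips are centred above the start button, about 25 mm up, and clear of the stop knob and flap. I'll come down and press slowly.

In the tool's units: 28 mm / 750 = 0.0373, 27 mm / 750 = 0.036.

Call:
jog_arm --steps '{"ticks":[[0.0013, 0.0013, 0.0107, 0, 0, 0], [0.0013, 0.0013, 0.0213, 0, 0, 0], [0.0013, 0.0013, 0.028, 0, 0, 0], [0.0013, 0.0013, 0.0307, 0, 0, 0], [0.0013, 0.0013, 0.0327, 0, 0, 0], [0.0013, 0.0013, 0.0347, 0, 0, 0], [0.0013, 0.0013, 0.036, 0, 0, 0], [0.0013, 0.0013, 0.0373, 0, 0, 0], [0.0013, 0.0013, 0.0373, 0, 0, 0], [0.0013, 0.0013, 0.0373, 0, 0, 0]]}'

```text
time: 5.5
ee_pos: [477.9, -310.6, 47.4]
ee_rot: [0.16, 0.987, 0.0, -0.0]
force: [-2.9, 2.8, 5.1]
width: 0.2
grip_force: 2.3
```

```bash
python3 -c "
from h import *
delta()"
```

```text
t 5.5 pos [ 477.9 -310.6   47.4] box [17.2  0.2 47.4] F [-2.9  2.8  5.1] rot [ 0.    -0.    -0.001]
```

In the tool's units: 1.2 mm / 750 = 0.0016, 0.7 mm / 750 = 0.0009.

Call:
jog_arm --steps '{"ticks":[[0, 0, 0.0009, 0, 0, 0], [0, 0, 0.0016, 0, 0, 0], [0, 0, 0.0016, 0, 0, 0], [0, 0, 0.0016, 0, 0, 0], [0, 0, 0.0016, 0, 0, 0]]}'

```text
time: 6.0
ee_pos: [478.1, -310.8, 47.0]
ee_rot: [0.16, 0.987, -0.0, 0.0]
force: [-4.5, 4.2, 11.6]
width: -0.3
grip_force: 5.7
```

Call:
jog_arm --steps '{"ticks":[[0, 0, -0.0067, 0, 0, 0], [0, 0, -0.0267, 0, 0, 0], [0, 0, -0.08, 0, 0, 0], [0, 0, -0.1467, 0, 0, 0], [0, 0, -0.2, 0, 0, 0], [0, 0, -0.2, 0, 0, 0], [0, 0, -0.2, 0, 0, 0]]}'

```text
time: 6.7
ee_pos: [479.5, -311.6, 197.3]
ee_rot: [0.16, 0.987, -0.001, 0.002]
force: [-0.3, -0.6, -1.0]
width: -0.0
grip_force: 0.0
```

```bash
python3 -c "
from h import *
np.set_printoptions(suppress=True)
delta(b2w(145,0,197),b2w(145,0,112),b2w(63,0,112))"
```

```text
t 6.7 pos [ 479.5 -311.6  197.3] box [ 19.   -0.2 197.3] F [-0.3 -0.6 -1. ] rot [-0.001  0.004 -0.001]
   [-126.     0.3    0.8]
   [-125.6    0.4   85.8]
   [-43.6   0.3  85.5]
```

The force rose to 11.6 N with the tip stopped at z = 47.0, so the button bottomed out at the stated height. Next I go over the flap and down behind it.

In the tool's units: -126 mm / 750 = -0.168, -120 mm / 750 = -0.16.

Call:
jog_arm --steps '{"ticks":[[-0.0533, 0, 0, 0, 0, 0], [-0.1067, 0, 0, 0, 0, 0], [-0.16, 0, 0, 0, 0, 0], [-0.168, 0, 0, 0, 0, 0], [-0.168, 0, 0.0267, 0, 0, 0], [-0.168, 0, 0.0667, 0, 0, 0], [-0.168, 0, 0.1067, 0, 0, 0], [-0.168, 0, 0.1147, 0, 0, 0], [-0.168, 0, 0.1147, 0, 0, 0], [-0.168, 0, 0.1147, 0, 0, 0]]}'

```text
time: 7.7
ee_pos: [598.0, -350.7, 111.1]
ee_rot: [0.16, 0.987, -0.0, 0.0]
force: [0.1, -0.1, 1.1]
width: 0.1
grip_force: 0.0
```

```bash
python3 - <<'E'
from h import *
a=cv2.resize(read_camera("scene")[105:275,290:403],(400,600),interpolation=2);b=cv2.resize(read_camera("top")[110:280,290:403],(400,600),interpolation=2)
cv2.imwrite("pics/s3.png",np.hstack([a,b]))
delta(b2w(63,0,112))
E
```

```text
t 7.8 pos [ 598.7 -351.1  112. ] box [144.6  -0.2 112. ] F [-0.6 -0.8  0.5] rot [-0.001  0.003 -0.001]
   [81.6  0.2 -0.2]
```

View pics/s3.png

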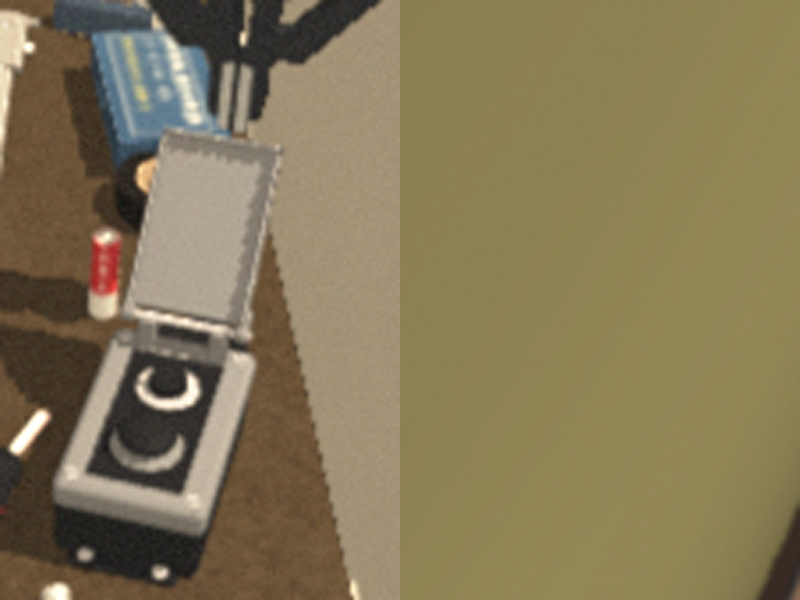

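Fingers are behind the flap, their tips a little below its free edge and clear of the battery. I'll push the flap up to vertical; the top view is hidden by the arm.

In the tool's units: 82 mm / 750 = 0.1093, 78 mm / 750 = 0.104.

Call:
jog_arm --steps '{"ticks":[[0.0107, 0, 0, 0, 0, 0], [0.0213, 0, 0, 0, 0, 0], [0.0333, 0, 0, 0, 0, 0], [0.0453, 0, 0, 0, 0, 0], [0.0573, 0, 0, 0, 0, 0], [0.0693, 0, 0, 0, 0, 0], [0.0813, 0, 0, 0, 0, 0], [0.0933, 0, 0, 0, 0, 0], [0.104, 0, 0, 0, 0, 0], [0.1093, 0, 0, 0, 0, 0]]}'

```text
time: 8.8
ee_pos: [518.9, -324.3, 110.0]
ee_rot: [0.16, 0.987, 0.0, -0.0]
force: [-0.3, 0.7, -0.7]
width: -0.2
grip_force: 0.3
```

```bash
python3 - <<'E'
from h import *
delta(b2w(31,0,114),b2w(-2,0,98),b2w(-16,0,82),b2w(-20,0,68))
E
```

```text
t 8.8 pos [ 518.9 -324.3  110. ] box [ 60.4   0.2 110. ] F [-0.3  0.7 -0.7] rot [ 0.    -0.001 -0.001]
   [29.4 -0.2 -4. ]
   [62.3 -0.2 12.1]
   [76.3 -0.3 28.1]
   [80.3 -0.3 42.1]
```

In the tool's units: 76 mm / 750 = 0.1013, -3.5 mm / 750 = -0.0047.

Call:
jog_arm --steps '{"ticks":[[0.0133, 0, -0.0027, 0, 0, 0], [0.0267, 0, -0.0047, 0, 0, 0], [0.04, 0, -0.0053, 0, 0, 0], [0.052, 0, -0.0013, 0, 0, 0], [0.0627, 0, 0.0053, 0, 0, 0], [0.0733, 0, 0.0107, 0, 0, 0], [0.0827, 0, 0.016, 0, 0, 0], [0.092, 0, 0.0267, 0, 0, 0], [0.1013, 0, 0.0347, 0, 0, 0], [0.1013, 0, 0.0347, 0, 0, 0]]}'

```text
time: 9.8
ee_pos: [445.8, -299.7, 82.7]
ee_rot: [0.16, 0.987, 0.001, -0.001]
force: [1.0, 0.9, -1.0]
width: 0.3
grip_force: 0.0
```

```bash
python3 - <<'E'
from h import *
cv2.imwrite("pics/s4.png",cv2.resize(read_camera("scene")[125:275,290:390],(400,600),interpolation=2))
delta(b2w(-20,0,68))
E
```

```text
t 9.85 pos [ 446.8 -300.2   83.4] box [-15.6   0.4  83.4] F [ 0.2 -0.   0.5] rot [ 0.    -0.002 -0.001]
   [ 4.3 -0.4 15.4]
```

View pics/s4.png

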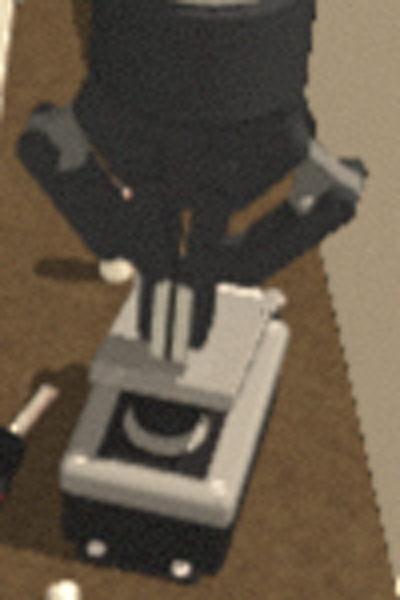

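The flap has tipped forward, with the fingertips on its outer face near the free edge at about (175,360). I'll lower it slowly, stopping above full contact.

In the tool's units: 16 mm / 750 = 0.0213, 15.5 mm / 750 = 0.0207.

Call:
jog_arm --steps '{"ticks":[[0.0013, 0, 0.004, 0, 0, 0], [0.0027, 0, 0.008, 0, 0, 0], [0.004, 0, 0.012, 0, 0, 0], [0.0053, 0, 0.0147, 0, 0, 0], [0.0053, 0, 0.0173, 0, 0, 0], [0.0053, 0, 0.0193, 0, 0, 0], [0.0053, 0, 0.0207, 0, 0, 0], [0.0053, 0, 0.0213, 0, 0, 0], [0.0053, 0, 0.0213, 0, 0, 0], [0.0053, 0, 0.0213, 0, 0, 0]]}'

```text
time: 10.85
ee_pos: [444.0, -299.4, 68.2]
ee_rot: [0.16, 0.987, -0.0, 0.0]
force: [-0.4, -0.1, -0.1]
width: -0.1
grip_force: 0.0
```

```bash
python3 -c "
from h import *
for i in range(4):
    read_camera('wrist');delta()"
```

```text
t 10.9 pos [ 444.  -299.4   68.2] box [-18.5   0.2  68.2] F [-0.2 -0.1 -0.9] rot [-0.     0.    -0.001]
t 10.95 pos [ 444.  -299.4   68.2] box [-18.5   0.2  68.2] F [-0.2  0.2 -0.8] rot [-0.     0.    -0.001]
t 11.0 pos [ 444.  -299.4   68.2] box [-18.5   0.2  68.2] F [-0.1  0.2 -0.6] rot [-0.     0.    -0.001]
t 11.05 pos [ 444.  -299.4   68.2] box [-18.5   0.2  68.2] F [-0.3  0.6 -0.1] rot [-0.     0.    -0.001]
```

In the tool's units: 2.3 mm / 750 = 0.0031, 2 mm / 750 = 0.0027.

Call:
jog_arm --steps '{"ticks":[[0, 0, 0.0013, 0, 0, 0], [0, 0, 0.0027, 0, 0, 0], [0, 0, 0.0031, 0, 0, 0], [0, 0, 0.0031, 0, 0, 0], [0, 0, 0.0031, 0, 0, 0]]}'

```text
time: 11.55
ee_pos: [443.9, -299.4, 65.8]
ee_rot: [0.16, 0.987, 0.0, -0.0]
force: [0.3, -0.2, -0.2]
width: -0.2
grip_force: 0.0
```

Call:
jog_arm --steps '{"ticks":[[0, 0, -0.0067, 0, 0, 0], [0, 0, -0.0267, 0, 0, 0], [0, 0, -0.08, 0, 0, 0], [0, 0, -0.1333, 0, 0, 0], [0, 0, -0.1867, 0, 0, 0], [0.04, 0, -0.24, 0, 0, 0], [0.1, 0, -0.2533, 0, 0, 0], [0.16, 0, -0.2533, 0, 0, 0], [0.16, 0, -0.2533, 0, 0, 0], [0.16, 0, -0.2533, 0, 0, 0]]}'

```text
time: 12.55
ee_pos: [329.7, -261.5, 256.6]
ee_rot: [0.16, 0.987, -0.0, 0.001]
force: [1.1, -0.6, 0.3]
width: 0.1
grip_force: 0.0
```

```bash
python3 - <<'E'
from h import *
a=cv2.resize(read_camera("scene")[125:315,255:381],(400,600),interpolation=2);w=read_camera("wrist");cv2.imwrite("pics/w5full.png",w)
cv2.imwrite("pics/s5.png",np.hstack([a,cv2.resize(w[:,140:420],(400,600))]))
delta()
E
```

```text
t 12.65 pos [ 330.8 -262.   256.2] box [-1.377e+02  1.000e-01  2.562e+02] F [ 0.6 -0.1 -0.4] rot [-0.     0.001 -0.001]
```

View pics/s5.png

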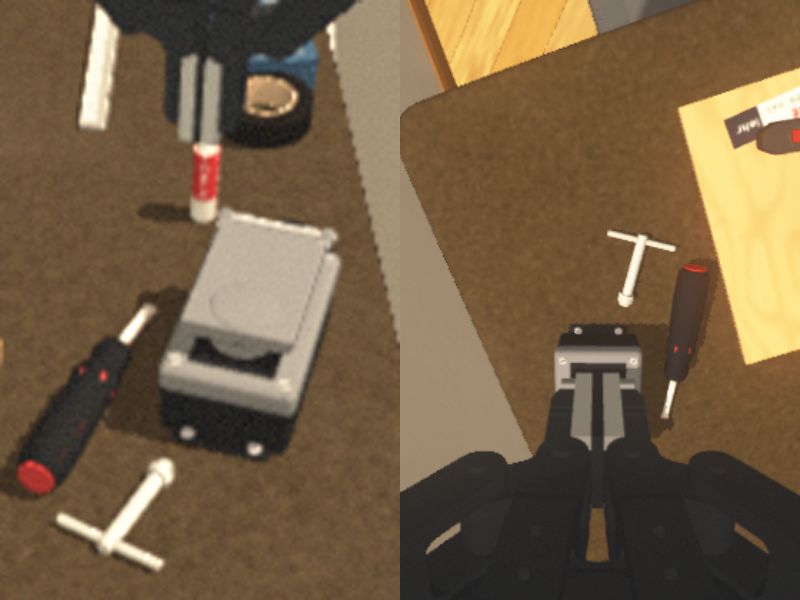

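The flap lies over the knob with its free edge from about (180,322) to (295,350). The battery is upright, and the screwdriver and key are where they were. I'll check the edge height numerically.

```bash
python3 - <<'E'
from h import *
S=camera_params("scene");T=np.linalg.inv(np.array(S["cam_to_world"]))
for th in(0,.04,.08,.12):
    out=[]
    for y in(28,-28):
        q=T[:3,:3]@b2w(48-88*np.cos(th)+2*np.sin(th),y,60+88*np.sin(th)+2*np.cos(th))+T[:3,3]
        u=S["fx"]*q[0]/q[2]+S["cx"];v=S["fy"]*q[1]/q[2]+S["cy"];out+=[(u-255)*3.175,(v-125)*3.158]
    print(th,np.round(out))
delta()
E
```

```text
0 [175. 324. 288. 348.]
0.04 [175. 319. 289. 343.]
0.08 [176. 313. 290. 337.]
0.12 [176. 307. 290. 331.]
t 12.65 pos [ 330.8 -262.   256.2] box [-1.377e+02  1.000e-01  2.562e+02] F [ 0.6 -0.1 -0.4] rot [-0.     0.001 -0.001]
```

The measured edge matches an angle of about 0 to 0.04 rad, well inside 0.12. The hand is 190 mm above the switch and clear.

```bash
python3 -c "
from cell import manip, read_camera, camera_params
print(manip.close_job())"
```

```text
the job is handed in; nothing more can be done
None
```

I pressed the start button fully in and it was released, laid the flap on the stop knob (about 0–0.04 rad by camera) with no sign of the knob being pushed, left the loose items alone, and handed in with the hand clear; no verdict was returned.

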